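Find the loose clamp on the fondue fork rail

TASK

One of the three black clamp levers that hold the fork rail to the shelf has worked loose. Check all three, one after another from left to right as the robot sees them: with closed fingers press the side of the lever near its end in the tightening direction (clockwise from above), building gently to about 8 N and never beyond 12 N, and hold a moment; a sound lever only flexes, a loose one gives way, and then follow it for about a centimetre. Then slide the red marker along its track until it points at the loose lever and let it go, leaving the sound clamps and everything else undisturbed.

Things in the scene. Friction and masses are not known exactly. Their poses are not given: they have to be found in the camera images.
- rail: Fixed fork rail: wooden foot plate 215 (x) by 420 mm (y), 12 thick; origin at shelf level under the middle clamp place; +x away from the robot, +y left seen from the robot. Clamps at x = 0, y = +115 (left), 0, -115 mm (right). At the back, x = 54 to 83 mm, a steel clip bar holds four green-handled forks upright, 215 mm high: keep clear. Marker track at x = -100 mm.
- marker: Red marker sliding along the rail's y in its track; starts near the right end. Upright tab 16 mm (y) by 14 (x), top 52 mm above the shelf, small pointer towards the clamps. Origin: middle of its underside, 12.5 mm above the shelf. Needs 1.5 N to slide, reaches 180 mm either side of the middle, stays where left. It points at a clamp when both have the same y along the rail.
- marker_grip (a point): Point inside the red tab to grip, 40 mm above the shelf, 12 mm below the tab's top.
- clamp_a: Clamp a: fixed steel collar, 34 mm wide, in one of the three places. Origin on the vertical turning axis, 12 mm above the shelf; -x is where its lever points at the start (roughly at the robot). Black lever: hub 24 mm wide, arm 12 mm wide reaching 55 mm from the axis, upright sides 30 to 48 mm above the shelf. Tightening (clockwise from above) moves its tip towards +y. Its looks do not tell if it is loose.
- tip_a (a point): Point in the arm of clamp a's lever, 45 mm from the axis, 41 mm above the shelf, moving with it. Pressed sideways here a lever flexes about 1 mm per 2.6 N and springs back; sound clamps hold beyond 15 N, a loose one starts to turn at 2 to 3 N and stays where it is turned to.
- clamp_b: Clamp b: fixed steel collar, 34 mm wide, in one of the three places. Origin on the vertical turning axis, 12 mm above the shelf; -x is where its lever points at the start (roughly at the robot). Black lever: hub 24 mm wide, arm 12 mm wide reaching 55 mm from the axis, upright sides 30 to 48 mm above the shelf. Tightening (clockwise from above) moves its tip towards +y. Its looks do not tell if it is loose.
- tip_b (a point): Point in the arm of clamp b's lever, 45 mm from the axis, 41 mm above the shelf, moving with it. Pressed sideways here a lever flexes about 1 mm per 2.6 N and springs back; sound clamps hold beyond 15 N, a loose one starts to turn at 2 to 3 N and stays where it is turned to.
- clamp_c: Clamp c: fixed steel collar, 34 mm wide, in one of the three places. Origin on the vertical turning axis, 12 mm above the shelf; -x is where its lever points at the start (roughly at the robot). Black lever: hub 24 mm wide, arm 12 mm wide reaching 55 mm from the axis, upright sides 30 to 48 mm above the shelf. Tightening (clockwise from above) moves its tip towards +y. Its looks do not tell if it is loose.
- tip_c (a point): Point in the arm of clamp c's lever, 45 mm from the axis, 41 mm above the shelf, moving with it. Pressed sideways here a lever flexes about 1 mm per 2.6 N and springs back; sound clamps hold beyond 15 N, a loose one starts to turn at 2 to 3 N and stays where it is turned to.
- pot: copper-coloured aluminium pot, 150 mm across and 85 mm high, standing on the burner; a loose bystander; origin at the middle of its underside
- burner: steel burner, 150 mm across its foot, 72 mm high, with a small black damper knob; a loose bystander; origin at the middle of its underside
- bowl_1: small clear glass bowl, 110 mm across, 50 mm high; a loose bystander; origin at the middle of its underside
- bowl_2: second clear glass bowl, 110 mm across, 50 mm high; a loose bystander; origin at the middle of its underside

How it is judged:
By the outcome, as a careful person would: the job done as asked, in the order asked, and still so for the second after the job is handed in, with the robot touching nothing.
It also fails if it takes over 59 s, if anything falls off the work surface, if the arm or the gripper's body presses on something with over 40 N, if the wrist force passes 120 N, or if a joint passes its speed limit or range.

ROBOT

A 6-joint arm with a two-finger parallel gripper is mounted at the origin on the work surface. World frame = base frame: x ahead of the robot, y to its left, z up, the work surface at z = 0. Lengths are in mm, angles in rad, forces in N, time in s.
With the tool pointing down it reaches from about 275 to 775 mm from the base axis. Payload 14.6 kg.
Tool frame: the origin (TCP) lies at the very end of the fingers, on their centre line; the grasp point (between the pads) lies 19 mm behind it; x points along the fingers, y is the direction in which the jaws open and shut, and the axes are right-handed (so a half turn about x gives the same grasp; the last joint's range is limited). The gripper opens to 85 mm and grips with 20 to 120 N. Pads are 22 mm wide; open, the fingers measure 114 mm over their backs; the gripper's body (76 mm by 85 mm) begins 54 mm behind the grasp point. The pads swing forward as they close: fully open they stand 13 mm farther back than shut.
Start: joints at [-1.484, 0.263, -0.048, 1.259, 0, 1.415], TCP at [125.705, -509.732, 231.278] pointing down, gripper open.
Joint ranges: [-2.65, 2.65], [-0.89, 1.7], [-1.18, 1.37], [-2.13, 2.11], [-1.35, 1.29], [-3.14, 3.14]. Speed limits (rad/s): [1.89, 1.89, 2.57, 2.79, 3.14, 3.14].

INTERFACE

Orientations are given as a rotation vector (axis times angle).
In Python, from plant import ctrl, vision, job gives the robot as it stands.
- The arm moves only by the shell command python3 -m pendant 'ROWS' [FORCE]. ROWS is JSON, one flat list of numbers, 7 for each row, row after row: the finger opening in m, from 0 to 0.0854, then the shift along the tool's x, y, z in m, then the turn, a rotation vector about the tool's x, y, z in rad. In form: [jaw, dx, dy, dz, wx, wy, wz, jaw, dx, dy, dz, wx, wy, wz, ...]. A call has 1 to 12 rows; each row shifts and turns the pose as measured when the row begins, along the tool's axes as they then stand; what a row does not reach is not made up. A row lasts 1/12 s, in which the tool goes at most 41.7 mm and 7.16 degrees, less where a joint would pass 70% of its speed; a pose out of reach is approached as far as the arm can. A call with a gripper value outside its range is refused whole. The fingers move at their own pace and stop on an object; FORCE is the grip in N (left out, the last holds). Time passes only in rows, so rows that do not move let the fingers close. It gives the time, the measured TCP pose, the force and the opening at its end, in the units of the state.
- ctrl.read_state(): the state, without advancing time (a new reading comes with each control period).
- vision.read_camera(name): name is "scene" or "top"; returns a dict with "image" (384x512x3 uint8, red, green, blue), "depth" (384x512 float32, mm along the optical axis (not along the pixel's ray), 0 where there is no reading), "fx", "fy", "cx", "cy" (pixels), "camera_from_world" (4x4, takes a point from world to camera coordinates). Camera axes: x right, y up, looking along -z (the intrinsics and any distortion apply to the point x, -y, -z); pixel columns grow to the right and rows downward; lengths in mm; the calibration is good to about 2 mm. A picture is of the moment at which its call begins.
- job.hand_in(): hands the job in, once; it reports no verdict.
The state is a dict: "clock": time; "joint_positions": joint angles; "joint_vel": joint speeds; "joint_torque": joint torques, N m; "ee_pos": TCP position; "eef_rot": TCP orientation; "contact_force": force on the tool from outside, world axes, zero at the start; "wrist_torque": the same for the moment, N m; "finger_gap": finger opening in mm.
Only numpy, scipy, OpenCV 4.12 (cv2) and the standard library are available. Lean on these libraries where they do the work, as an engineer would, in place of code of your own. Each camera call takes 0.05 s, during which the arm holds its last target. There are 200 camera calls.

## Working session

There is one attempt and no reset: what is moved stays moved. The work goes in short steps, Python scripts to look and compute and a shell command to move; the robot and the scene stay as the last step left them, time stands still between calls to the robot, and variables do not carry over. Pictures are saved under pics/ and viewed, about 8 in all and at most 12, crops included, and the job is handed in when it is done.

```bash
ls; mkdir -p pics; python3 - <<'E'
from plant import ctrl, vision
import cv2,numpy as np
s=ctrl.read_state();print({k:np.round(v,3) for k,v in s.items()})
for n in("scene","top"):
    c=vision.read_camera(n);cv2.imwrite(f"pics/{n}0.png",c["image"][:,:,::-1]);np.savez(f"pics/{n}0.npz",**c)
    print(n,c["fx"],c["cx"],c["cy"],np.round(c["camera_from_world"],3).tolist(),c.keys())
E
```

```text
pics
{'clock': np.float64(0.0), 'joint_positions': array([-1.484,  0.264, -0.049,  1.259,  0.   ,  1.415]), 'joint_vel': array([-0.   ,  0.   ,  0.   , -0.   , -0.001,  0.   ]), 'joint_torque': array([-0.0000e+00, -6.3762e+01,  3.8457e+01,  1.4000e-02, -0.0000e+00,
       -0.0000e+00]), 'ee_pos': array([ 125.682, -509.458,  230.841]), 'eef_rot': array([ 2.093,  0.255, -2.093]), 'contact_force': array([ 0.689,  0.307, -0.114]), 'wrist_torque': array([-0.034, -0.035, -0.02 ]), 'finger_gap': np.float64(85.4)}
scene 373.6102518613218 255.8695752898769 190.49067071139825 [[-0.626, 0.78, -0.0, 351.235], [-0.566, -0.454, 0.688, 259.82], [0.536, 0.43, 0.726, -1550.049], [0.0, 0.0, 0.0, 1.0]] dict_keys(['image', 'depth', 'fx', 'fy', 'cx', 'cy', 'camera_from_world'])
top 392.16183505309374 258.12585105607366 195.7882776703101 [[0.022, -0.999, 0.027, -25.669], [0.995, 0.025, 0.098, -556.506], [-0.098, 0.024, 0.995, -1005.535], [0.0, 0.0, 0.0, 1.0]] dict_keys(['image', 'depth', 'fx', 'fy', 'cx', 'cy', 'camera_from_world'])
```

View pics/scene0.png

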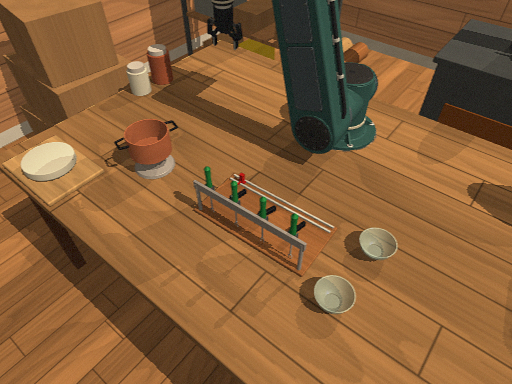

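View pics/top0.png

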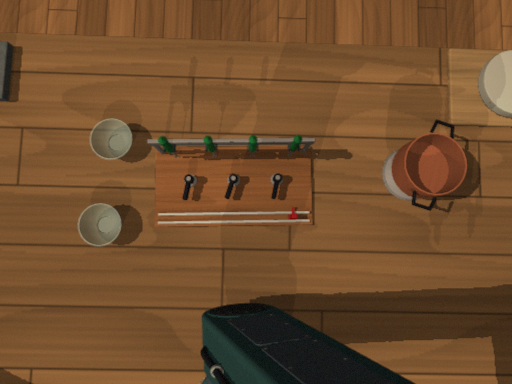

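The top view shows the rail with levers at about (188,186), (232,186) and (277,186), and the red marker at (294,213). The bowls are to the left and the pot and burner to the right. Next I measure these.

```bash
cat > h.py <<'E'
import numpy as np,cv2
from plant import ctrl,vision
def ray(c,u,v,z):
    M=c["camera_from_world"];R=M[:3,:3];o=-R.T@M[:3,3]
    d=R.T@np.array([(u-c["cx"])/c["fx"],-(v-c["cy"])/c["fy"],-1.])
    return o+d*(z-o[2])/d[2]
def proj(c,p):
    q=c["camera_from_world"]@np.r_[p,1];return np.array([c["cx"]-c["fx"]*q[0]/q[2],c["cy"]+c["fy"]*q[1]/q[2]])
def blobs(m,amin):
    n,l,s,ce=cv2.connectedComponentsWithStats(m.astype(np.uint8));return [(l==i,s[i,4],ce[i]) for i in range(1,n) if s[i,4]>=amin]
def st():
    s=ctrl.read_state();from_=s
    print("t",round(float(s["clock"]),2),"p",np.round(s["ee_pos"],1),"F",np.round(s["contact_force"],2),"gap",round(float(s["finger_gap"]),1))
E
python3 - <<'E'
from h import *
c=dict(np.load("pics/top0.npz"));im=c["image"].astype(int)
roi=np.zeros((384,512),bool);roi[168:206,160:308]=1
dark=(im.max(2)<70)&roi
for m,a,ce in blobs(dark,15):
    ys,xs=np.nonzero(m);P=np.array([ray(c,x,y,48)[:2] for x,y in zip(xs,ys)])
    k=P.mean(0);w,V=np.linalg.eigh(np.cov(P.T));d=V[:,1]*-np.sign(V[0,1]);t=(P-k)@d
    print("dark",a,ce.round(1),"mean",k.round(1),"dir",np.degrees(np.arctan2(-d[1],-d[0])).round(1),"far tip",(k+d*t.max()).round(1),"hub end",(k+d*t.min()).round(1),"depthz",np.median(c["depth"][m]))
red=(im[:,:,0]>150)&(im[:,:,1]<60)&(im[:,:,2]<60)
for m,a,ce in blobs(red,8): print("red",a,ce,ray(c,*ce,50).round(1),ray(c,*ce,30).round(1))
# rail foot by colour edges: points
for u,v in [(156,225),(312,225),(312,158),(156,158)]: print("foot",ray(c,u,v,12).round(1))
cv2.imwrite("pics/crop0.png",cv2.resize(c["image"][125:240,140:325,::-1],None,fx=4.3,fy=4.3,interpolation=cv2.INTER_CUBIC))
# world points from depth of bright marker rails etc
E
```

```text
dark 133 [187.5 186.5] mean [574.6 170.3] dir -12.9 far tip [541.9 177.8] hub end [604.2 163.5] depthz 1009.82544
dark 156 [232.3 185.1] mean [581.1  55.2] dir -23.3 far tip [547.9  69.5] hub end [607.9  43.7] depthz 1013.84454
dark 137 [276.8 184.2] mean [586.4 -60. ] dir -20.6 far tip [550.6 -46.6] hub end [615.2 -70.9] depthz 1016.5595
foot [474.5 254.5  12. ]
foot [ 483.8 -158.3   12. ]
foot [ 665.  -156.8   12. ]
foot [653.5 263.   12. ]
```

View pics/crop0.png

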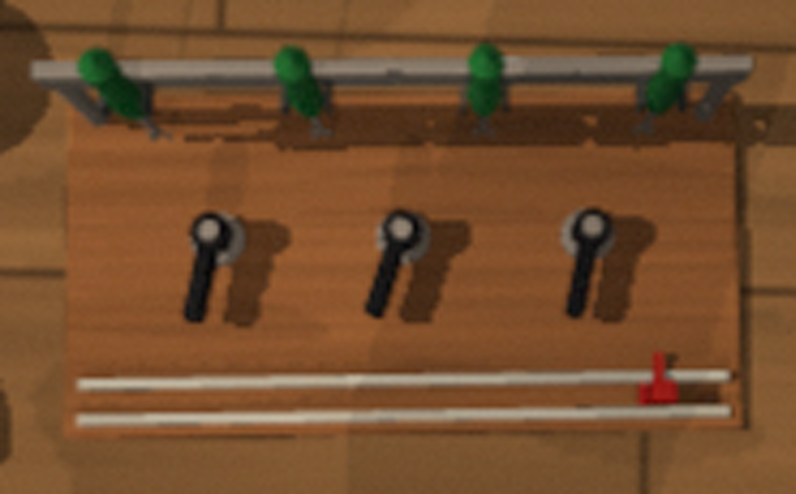

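The crop shows the hub knobs at (209,230), (401,228) and (592,225), the lever tips at (194,318), (376,314) and (577,315), and the marker tab at (658,393). The white track lines run from (78,385) to (728,376).

```bash
python3 - <<'E'
from h import *
c=dict(np.load("pics/top0.npz"));im=c["image"].astype(int)
f=lambda x,y,z:ray(c,140+(x+.5)/4.3-.5,125+(y+.5)/4.3-.5,z)[:2]
H=[f(209,230,52),f(401,228,52),f(592,225,52)];T=[f(195,319,48),f(376,315,48),f(577,316,48)]
for h,t in zip(H,T):
    d=t-h;L=np.hypot(*d);d/=L;print("hub",h.round(1),"tip",t.round(1),"len",L.round(1),"ang of +x",np.degrees(np.arctan2(-d[1],-d[0])).round(1),"press pt45",(h+45*d).round(1))
print("spacing",np.hypot(*(H[0]-H[1])),np.hypot(*(H[1]-H[2])))
y=(H[0]-H[2]);y/=np.hypot(*y);x=np.array([y[1],-y[0]]);yaw=np.degrees(np.arctan2(x[1],x[0]));print("rail yaw hubs",yaw)
tr=f(78,385,16)-f(728,376,16);print("yaw track",np.degrees(np.arctan2(tr[1],tr[0]))-90)
m=f(658,393,52);print("marker tab",m.round(1),"rail coords",((m-H[1])@x).round(1),((m-H[1])@y).round(1))
for n in("top","scene"):
    c2=dict(np.load(f"pics/{n}0.npz"));D=c2["depth"];M=np.linalg.inv(c2["camera_from_world"])
    vv,uu=np.mgrid[:384,:512];P=np.stack([(uu-c2["cx"])/c2["fx"]*D,-(vv-c2["cy"])/c2["fy"]*D,-D],-1)@M[:3,:3].T+M[:3,3]
    i2=c2["image"].astype(int)
    red=(i2[:,:,0]>130)&(i2[:,:,1]<60)&(i2[:,:,2]<60)&(D>0)
    for k,a,ce in blobs(red,5): q=P[k];print(n,"red",a,ce.round(1),q.mean(0).round(1),q.min(0).round(1),q.max(0).round(1))
    dk=(i2.max(2)<60)&(P[...,2]>25)&(P[...,2]<70)&(P[...,0]>500)&(P[...,0]<650)&(P[...,1]>-150)&(P[...,1]<250)
    for k,a,ce in blobs(dk,8): q=P[k];print(n,"dark",a,ce.round(1),q.mean(0).round(1),q.min(0).round(1),q.max(0).round(1))
    if n=="top":
        k=(P[...,2]>80)&(P[...,0]>400)&(abs(P[...,1])<400);
        for kk,a,ce in blobs(k,30): q=P[kk];print("high",a,q.min(0).round(0),q.max(0).round(0))
E
```

```text
hub [595.8 168.7] tip [542.5 175.5] len 53.7 ang of +x -7.3 press pt45 [551.1 174.4]
hub [600.   54.1] tip [547.6  67.7] len 54.1 ang of +x -14.6 press pt45 [556.4  65.4]
hub [604.8 -60.6] tip [549.9 -52.8] len 55.4 ang of +x -8.1 press pt45 [560.2 -54.3]
spacing 114.64602817665323 114.78795489728775
rail yaw hubs 2.2419679535888046
yaw track 2.1405771821939084
marker tab [ 504.6 -101.7] rail coords -101.4 -152.0
top red 36 [293.4 213.2] [ 512.5 -104.9   41.3] [ 502.1 -110.6   18.8] [529.9 -99.9  53.4]
top red 5 [289. 216.] [506.1 -95.9  18.2] [501.  -96.4  14.3] [511.2 -95.5  21.8]
top dark 117 [187.4 186.8] [573.6 170.5  48.1] [542.2 156.8  32.1] [604.4 181.2  54.5]
top dark 110 [230.7 185.7] [579.3  59.3  48.2] [547.5  43.5  33.4] [610.1  73.3  55.8]
top dark 111 [275.8 185.3] [583.3 -57.3  48. ] [550.2 -73.2  34.6] [613.  -48.   53.7]
high 1502 [ 455. -143.   80.] [ 689.  255. 1055.]
high 819 [ 455. -400.   80.] [ 702.   13. 1055.]
scene red 35 [242.6 177.4] [ 503.3 -105.7   33.1] [ 461.8 -135.2   -0.8] [514.1 -94.8  52.8]
scene red 7 [239.  182.3] [ 521.4 -107.3   22.2] [ 515.1 -111.8   18.8] [ 527.7 -105.4   24.3]
scene dark 43 [241.4 192.9] [571.  -53.6  45.6] [554.  -60.9  33.9] [588.7 -48.4  53.6]
scene dark 54 [270.2 209.6] [569.8  65.2  46.3] [552.1  54.6  33.4] [589.   72.9  53.6]
scene dark 46 [300.3 225.5] [562.9 175.2  46.5] [545.7 168.5  34. ] [580.1 180.6  52.3]
```

```bash
cat >> h.py <<'E'
from scipy.spatial.transform import Rotation as Ro
def goto(x,y,z,yaw):
    """shift in current tool axes (m) and turn (rotvec, tool) to a tool-down pose with tool z at yaw deg from world x"""
    s=ctrl.read_state();R=Ro.from_rotvec(s["eef_rot"]);a=np.radians(yaw)
    zt=np.array([np.cos(a),np.sin(a),0]);xt=np.array([0,0,-1.]);G=Ro.from_matrix(np.c_[xt,np.cross(zt,xt),zt])
    w=(R.inv()*G).as_rotvec();d=np.array([x,y,z])-s["ee_pos"]
    st();print("shift tool now mm",R.inv().apply(d).round(1),"in goal axes",G.inv().apply(d).round(1),"turn",w.round(4),"deg",np.degrees(np.linalg.norm(w)).round(1),"q",s["joint_positions"].round(2))
E
python3 - <<'E'
from h import *
print(Ro.from_rotvec(ctrl.read_state()["eef_rot"]).as_matrix().round(3))
goto(549,140,150,-7.3)
goto(549,140,150,172.7)
E
```

```text
[[-0.     0.239 -0.971]
 [ 0.001 -0.971 -0.239]
 [-1.    -0.001 -0.   ]]
t 0.1 p [ 125.7 -509.5  230.9] F [-0.29  0.96  0.63] gap 85.1
shift tool now mm [  81.5 -529.1 -566.5] in goal axes [ 80.9 698.  337.4] turn [-2.7724e+00 -1.4000e-03  0.0000e+00] deg 158.8 q [-1.48  0.26 -0.05  1.26  0.    1.42]
t 0.1 p [ 125.7 -509.5  230.9] F [-0.29  0.96  0.63] gap 85.1
shift tool now mm [  81.5 -529.1 -566.5] in goal axes [  80.9 -698.  -337.4] turn [0.3692 0.     0.001 ] deg 21.2 q [-1.48  0.26 -0.05  1.26  0.    1.42]
```

```bash
R='x'
python3 -m pendant '[0,0,0,0,-0.1155,0,0, 0,0,0,0,-0.1155,0,0, 0,0,0,0,-0.1155,0,0, 0,0,0,0,-0.1155,0,0, 0,0,0,0,-0.1155,0,0, 0,0,0,0,-0.1155,0,0, 0,0,0,0,-0.1155,0,0, 0,0,0,0,-0.1155,0,0, 0,0,0,0,-0.1155,0,0, 0,0,0,0,-0.1155,0,0, 0,0,0,0,-0.1155,0,0, 0,0,0,0,-0.1155,0,0]' 20
python3 -m pendant '[0,0,0,0,-0.1155,0,0, 0,0,0,0,-0.1155,0,0, 0,0,0,0,-0.1155,0,0, 0,0,0,0,-0.1155,0,0, 0,0,0,0,-0.1155,0,0, 0,0,0,0,-0.1155,0,0, 0,0,0,0,-0.1155,0,0, 0,0,0,0,-0.1155,0,0, 0,0,0,0,-0.1155,0,0, 0,0,0,0,-0.1155,0,0, 0,0,0,0,-0.1155,0,0, 0,0,0,0,-0.1155,0,0]'
python3 -c "
from h import *
goto(549,135,150,-7.3)"
```

```text
clock: 1.1
ee_pos: [125.5, -507.3, 227.4]
eef_rot: [1.127, 1.27, -1.117]
contact_force: [-0.0, -0.6, 0.3]
finger_gap: -0.1
clock: 2.1
ee_pos: [125.3, -505.1, 223.9]
eef_rot: [0.008, 1.572, 0.019]
contact_force: [0.2, -0.6, 0.0]
finger_gap: -0.4
t 2.1 p [ 125.3 -505.1  223.9] F [ 0.17 -0.58  0.  ] gap -0.4
shift tool now mm [ 84.3 636.  428. ] in goal axes [ 73.9 688.8 338.9] turn [ 0.134  -0.0025 -0.0171] deg 7.7 q [-1.48  0.27 -0.06  1.26 -0.   -1.49]
```

```bash
python3 -m pendant '[0,0,0,0,0.067,0,-0.008, 0,0,0,0,0.067,0,-0.009, 0,0.003,0.0313,0.0154,0,0,0, 0,0.003,0.0313,0.0154,0,0,0, 0,0.003,0.0313,0.0154,0,0,0, 0,0.003,0.0313,0.0154,0,0,0, 0,0.003,0.0313,0.0154,0,0,0, 0,0.003,0.0313,0.0154,0,0,0, 0,0.003,0.0313,0.0154,0,0,0, 0,0.003,0.0313,0.0154,0,0,0, 0,0.003,0.0313,0.0154,0,0,0, 0,0.003,0.0313,0.0154,0,0,0]'
python3 -m pendant '[0,0.003,0.0313,0.0154,0,0,0, 0,0.003,0.0313,0.0154,0,0,0, 0,0.003,0.0313,0.0154,0,0,0, 0,0.003,0.0313,0.0154,0,0,0, 0,0.003,0.0313,0.0154,0,0,0, 0,0.003,0.0313,0.0154,0,0,0, 0,0.003,0.0313,0.0154,0,0,0, 0,0.003,0.0313,0.0154,0,0,0, 0,0.003,0.0313,0.0154,0,0,0, 0,0.003,0.0313,0.0154,0,0,0]'
python3 -c "
from h import *
goto(549,135,150,-7.3)"
```

```text
clock: 3.1
ee_pos: [318.3, -204.0, 189.1]
eef_rot: [0.104, 1.572, -0.1]
contact_force: [0.4, -1.4, 0.1]
finger_gap: 0.3
clock: 3.93
ee_pos: [516.4, 105.5, 156.8]
eef_rot: [0.103, 1.573, -0.1]
contact_force: [0.2, -1.3, -0.1]
finger_gap: 0.0
t 3.93 p [516.4 105.5 156.8] F [ 0.25 -1.34 -0.13] gap 0.0
shift tool now mm [ 6.7 33.5 28.5] in goal axes [ 6.8 33.4 28.5] turn [-0.0018 -0.0047 -0.0017] deg 0.3 q [ 0.05  0.3  -0.2   1.07  0.    0.17]
```

```bash
python3 -m pendant '[0,0,0.0204,0.0118,0,0,0, 0,0,0.0204,0.0118,0,0,0, 0,0.015,0,0,0,0,0, 0,0.015,0,0,0,0,0, 0,0.015,0,0,0,0,0, 0,0.015,0,0,0,0,0, 0,0.015,0,0,0,0,0, 0,0.015,0,0,0,0,0, 0,0.015,0,0,0,0,0, 0,0.010,0,0,0,0,0,0,-0.0003,0,0,0,0,0]'
python3 - <<'E'
from h import *
goto(546.6,154.3,32,-7.3)
c=vision.read_camera("top");cv2.imwrite("pics/t1.png",cv2.resize(c["image"][125:240,140:325,::-1],None,fx=4.3,fy=4.3,interpolation=cv2.INTER_CUBIC))
E
```

```text
clock: 4.85
ee_pos: [546.7, 153.4, 32.2]
eef_rot: [0.096, 1.578, -0.093]
contact_force: [-0.4, 0.3, -0.3]
finger_gap: -0.2
t 4.85 p [546.7 153.4  32.2] F [-0.41  0.34 -0.28] gap -0.2
shift tool now mm [ 0.2  0.9 -0.2] in goal axes [ 0.2  0.8 -0.2] turn [ 0.0072 -0.0098 -0.0015] deg 0.7 q [ 0.13  0.47 -0.3   0.81  0.    0.25]
```

View pics/t1.png

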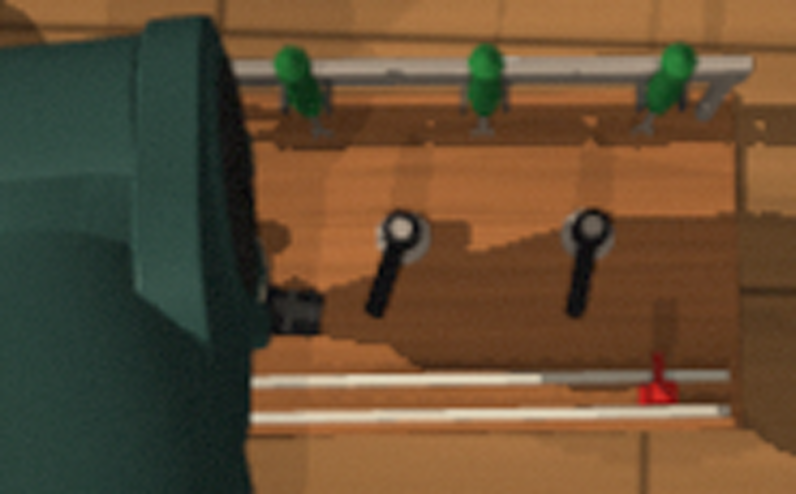

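The arm at about (130,200) hides the left lever, and the other levers look undisturbed. The fingers are just short of contact, so I press in small steps.

```bash
python3 -m pendant '[0,-0.0003,0.0005,0,0,0,0, 0,-0.0003,0.0005,0,0,0,0]'
python3 -m pendant '[0,-0.0003,0.0005,0,0,0,0, 0,-0.0003,0.0005,0,0,0,0]'
python3 -m pendant '[0,-0.0003,0.0005,0,0,0,0, 0,-0.0003,0.0005,0,0,0,0]'
```

```text
clock: 5.07
ee_pos: [547.3, 154.5, 34.6]
eef_rot: [0.096, 1.578, -0.093]
contact_force: [-0.4, -0.9, -0.2]
finger_gap: -0.1
clock: 5.23
ee_pos: [548.2, 155.6, 36.5]
eef_rot: [0.097, 1.576, -0.093]
contact_force: [0.1, -0.4, -0.5]
finger_gap: 0.1
clock: 5.4
ee_pos: [548.5, 156.4, 37.9]
eef_rot: [0.096, 1.575, -0.093]
contact_force: [-0.6, -2.9, -2.0]
finger_gap: -0.2
```

```bash
python3 -m pendant '[0,0.0008,0.0003,-0.0003,0,0,0, 0,0.0008,0.0003,-0.0003,0,0,0]'
python3 -m pendant '[0,0.0005,0.0004,-0.0003,0,0,0, 0,0.0005,0.0004,0,0,0,0]'
python3 -m pendant '[0,0.0003,0.0004,0,0,0,0, 0,0.0003,0.0004,0,0,0,0]'
```

```text
clock: 5.57
ee_pos: [548.3, 156.9, 36.9]
eef_rot: [0.096, 1.574, -0.094]
contact_force: [-0.7, -3.0, 2.0]
finger_gap: 0.1
clock: 5.73
ee_pos: [548.2, 157.7, 36.0]
eef_rot: [0.096, 1.573, -0.094]
contact_force: [-0.9, -2.7, 2.1]
finger_gap: -0.2
clock: 5.9
ee_pos: [548.3, 158.5, 35.3]
eef_rot: [0.096, 1.573, -0.094]
contact_force: [-1.7, -2.3, 2.3]
finger_gap: 0.1
```

Force stays flat near 2.7 N over 2 mm of travel, so this lever is giving way. I follow it.

```bash
python3 -m pendant '[0,0.0003,0.001,0,0.02,0,0, 0,0.0003,0.001,0,0.02,0,0, 0,0.0003,0.001,0,0.02,0,0, 0,0.0003,0.001,0,0.02,0,0]'
python3 -m pendant '[0,0.0001,0.001,0,0.02,0,0, 0,0.0001,0.001,0,0.02,0,0, 0,0,0.001,0,0.02,0,0]'
python3 -m pendant '[0,0,0,0,0,0,0]'
```

```text
clock: 6.23
ee_pos: [548.4, 162.7, 33.8]
eef_rot: [0.164, 1.57, -0.163]
contact_force: [-2.6, -2.4, 2.0]
finger_gap: 0.2
clock: 6.48
ee_pos: [548.7, 166.1, 33.4]
eef_rot: [0.216, 1.567, -0.216]
contact_force: [-2.9, -2.4, 1.5]
finger_gap: 0.3
clock: 6.57
ee_pos: [548.6, 166.3, 33.4]
eef_rot: [0.218, 1.567, -0.217]
contact_force: [-2.0, -2.2, 2.2]
finger_gap: -0.2
```

```bash
python3 -m pendant '[0,0,-0.004,0,0,0,0, 0,0,-0.006,0,0,0,0, 0,0,-0.004,0,0,0,0, 0,-0.008,0,0,0,0,0, 0,-0.016,0,0,0,0,0, 0,-0.016,0,0,0,0,0, 0,-0.008,0,0,0,0,0]'
python3 -c "
from h import *
goto(547,37,85,-14.6)"
```

```text
clock: 7.15
ee_pos: [544.3, 151.1, 82.8]
eef_rot: [0.219, 1.569, -0.216]
contact_force: [0.5, -0.2, -0.2]
finger_gap: -0.3
t 7.15 p [544.3 151.1  82.8] F [ 0.47 -0.2  -0.22] gap -0.3
shift tool now mm [  -2.5 -109.    33.8] in goal axes [  -2.2 -109.7   31.4] turn [-0.0218 -0.0089 -0.0005] deg 1.3 q [ 0.12  0.42 -0.23  0.93  0.    0.4 ]
```

```bash
python3 -m pendant '[0,0,-0.010,0.003,-0.02,0,0, 0,0,-0.018,0.005,0,0,0, 0,0,-0.018,0.005,0,0,0, 0,0,-0.018,0.005,0,0,0, 0,0,-0.018,0.005,0,0,0, 0,0,-0.014,0.004,0,0,0, 0,0,-0.007,0.002,0,0,0,0,0,-0.002,0.001,0,0,0]'
python3 -c "
from h import *
goto(547,37,34,-14.6)"
```

```text
clock: 7.82
ee_pos: [549.2, 38.0, 88.1]
eef_rot: [0.202, 1.562, -0.195]
contact_force: [-0.3, 0.1, -0.8]
finger_gap: 0.2
t 7.82 p [549.2  38.   88.1] F [-0.3   0.12 -0.79] gap 0.2
shift tool now mm [54.1 -1.7 -1.8] in goal axes [54.1 -1.5 -1.8] turn [ 0.0016 -0.0008 -0.0044] deg 0.3 q [-0.08  0.39 -0.27  0.92  0.    0.17]
```

```bash
python3 -m pendant '[0,0.010,-0.001,-0.001,0,0,0, 0,0.014,-0.0005,-0.0005,0,0,0, 0,0.014,0,0,0,0,0, 0,0.009,0,0,0,0,0, 0,0.004,0,0,0,0,0, 0,0.001,0,0,0,0,0, 0,0,0,0,0,0,0, 0,0,0,0,0,0,0]'
python3 -c "
from h import *
goto(549.3,47,34,-14.6)"
```

```text
clock: 8.48
ee_pos: [549.0, 39.3, 36.1]
eef_rot: [0.203, 1.559, -0.193]
contact_force: [-0.4, 0.0, 0.6]
finger_gap: -0.1
t 8.48 p [549.   39.3  36.1] F [-0.37  0.02  0.61] gap -0.1
shift tool now mm [ 2.2  7.6 -1.6] in goal axes [ 2.1  7.6 -1.6] turn [ 0.0024  0.0023 -0.0062] deg 0.4 q [-0.08  0.44 -0.35  0.78  0.01  0.17]
```

```bash
python3 -m pendant '[0,0.0003,0.0015,-0.0004,0,0,0, 0,0.0003,0.0015,-0.0004,0,0,0, 0,0.0003,0.001,-0.0004,0,0,0, 0,0.0003,0.0007,-0.0003,0,0,0]'
python3 -m pendant '[0,0.0001,0.0005,0,0,0,0, 0,0.0001,0.0005,0,0,0,0]'
python3 -m pendant '[0,0.0001,0.0004,0,0,0,0, 0,0.0001,0.0004,0,0,0,0]'
python3 -m pendant '[0,0.0001,0.0004,0,0,0,0, 0,0.0001,0.0004,0,0,0,0]'
```

```text
clock: 8.82
ee_pos: [549.7, 44.7, 36.5]
eef_rot: [0.203, 1.556, -0.193]
contact_force: [-0.2, 0.0, -1.1]
finger_gap: 0.2
clock: 8.98
ee_pos: [550.1, 46.0, 36.6]
eef_rot: [0.203, 1.556, -0.193]
contact_force: [0.4, 0.4, -0.3]
finger_gap: -0.2
clock: 9.15
ee_pos: [550.4, 46.8, 36.5]
eef_rot: [0.203, 1.555, -0.193]
contact_force: [-0.3, -0.2, 0.0]
finger_gap: 0.4
clock: 9.32
ee_pos: [550.6, 47.5, 36.2]
eef_rot: [0.202, 1.556, -0.193]
contact_force: [-1.4, -1.2, 1.2]
finger_gap: 0.0
```

Contact. I keep building slowly.

```bash
python3 -m pendant '[0,0,0.0004,0,0,0,0, 0,0,0.0004,0,0,0,0]'
python3 -m pendant '[0,0,0.0004,0,0,0,0, 0,0,0.0004,0,0,0,0]'
python3 -m pendant '[0,0,0.0003,0,0,0,0, 0,0,0.0003,0,0,0,0]'
```

```text
clock: 9.48
ee_pos: [550.6, 48.1, 36.2]
eef_rot: [0.202, 1.556, -0.194]
contact_force: [-0.4, -3.3, 0.5]
finger_gap: 0.4
clock: 9.65
ee_pos: [550.7, 48.5, 36.2]
eef_rot: [0.202, 1.556, -0.195]
contact_force: [-1.2, -2.9, 1.1]
finger_gap: 0.1
clock: 9.82
ee_pos: [550.7, 48.7, 36.2]
eef_rot: [0.201, 1.556, -0.196]
contact_force: [-2.0, -4.9, 1.1]
finger_gap: -0.3
```

```bash
python3 -m pendant '[0,0,0.0005,0,0,0,0, 0,0,0.0005,0,0,0,0]'
python3 -m pendant '[0,0,0.0006,0,0,0,0, 0,0,0.0006,0,0,0,0]'
python3 -m pendant '[0,0,0.0006,0,0,0,0, 0,0,0.0006,0,0,0,0]'
```

```text
clock: 9.98
ee_pos: [550.8, 49.4, 36.2]
eef_rot: [0.201, 1.556, -0.197]
contact_force: [-1.2, -5.8, 1.4]
finger_gap: -0.1
clock: 10.15
ee_pos: [550.9, 50.0, 36.2]
eef_rot: [0.2, 1.556, -0.199]
contact_force: [-2.4, -5.9, 2.9]
finger_gap: 0.1
clock: 10.32
ee_pos: [551.0, 50.3, 36.2]
eef_rot: [0.199, 1.557, -0.201]
contact_force: [-2.3, -8.4, 2.3]
finger_gap: -0.0
```

```bash
python3 -m pendant '[0,0,0.0004,0,0,0,0, 0,0,0.0004,0,0,0,0, 0,0,0.0004,0,0,0,0]'
python3 -m pendant '[0,0,0.0003,0,0,0,0, 0,0,0.0003,0,0,0,0, 0,0,0.0003,0,0,0,0]'
```

```text
clock: 10.57
ee_pos: [550.9, 50.1, 36.2]
eef_rot: [0.197, 1.557, -0.205]
contact_force: [-1.7, -6.9, 2.3]
finger_gap: -0.0
clock: 10.82
ee_pos: [550.9, 49.7, 36.3]
eef_rot: [0.195, 1.557, -0.208]
contact_force: [-2.9, -5.8, 2.5]
finger_gap: -0.0
```

```bash
python3 -m pendant '[0,0,0.0007,0,0,0,0, 0,0,0.0007,0,0,0,0, 0,0,0.0006,0,0,0,0]'
python3 -m pendant '[0,0,0.00055,0,0,0,0, 0,0,0.0005,0,0,0,0, 0,0,0.0005,0,0,0,0]'
python3 -m pendant '[0,0,0.0005,0,0,0,0, 0,0,0.0005,0,0,0,0, 0,0,0.0005,0,0,0,0]'
```

```text
clock: 11.07
ee_pos: [550.9, 50.3, 36.3]
eef_rot: [0.193, 1.558, -0.211]
contact_force: [-2.4, -7.6, 1.8]
finger_gap: -0.4
clock: 11.32
ee_pos: [550.9, 50.2, 36.4]
eef_rot: [0.191, 1.558, -0.216]
contact_force: [-3.7, -8.6, 3.4]
finger_gap: 0.1
clock: 11.57
ee_pos: [550.9, 50.1, 36.4]
eef_rot: [0.189, 1.558, -0.22]
contact_force: [-2.6, -6.9, 3.1]
finger_gap: 0.0
```

```bash
python3 -m pendant '[0,0,-0.003,0,0,0,0, 0,0,-0.006,0,0,0,0, 0,0,-0.004,0,0,0,0, 0,-0.008,0,0,0,0,0, 0,-0.016,0,0,0,0,0, 0,-0.016,0,0,0,0,0, 0,-0.008,0,0,0,0,0]'
python3 -c "
from h import *
goto(554,-83,88,-8.1)"
```

```text
clock: 12.15
ee_pos: [546.2, 38.4, 85.9]
eef_rot: [0.192, 1.562, -0.217]
contact_force: [0.6, 0.1, 1.3]
finger_gap: -0.3
t 12.15 p [546.2  38.4  85.9] F [0.61 0.05 1.29] gap -0.3
shift tool now mm [-1.000e-01 -1.153e+02  3.870e+01] in goal axes [  -2.1 -119.1   24.8] turn [-0.1188  0.0007  0.0162] deg 6.9 q [-0.07  0.39 -0.27  0.91 -0.02  0.19]
```

```bash
python3 -m pendant '[0,0,-0.003,0.001,-0.06,0,0.008, 0,0,-0.010,0.003,-0.058,0,0.008, 0,0,-0.018,0.0037,0,0,0, 0,0,-0.018,0.0037,0,0,0, 0,0,-0.018,0.0037,0,0,0, 0,0,-0.018,0.0037,0,0,0, 0,0,-0.014,0.003,0,0,0, 0,0,-0.010,0.002,0,0,0, 0,0,-0.004,0.001,0,0,0, 0,0,-0.001,0,0,0,0]'
python3 -c "
from h import *
goto(554,-83,36,-8.1)"
```

```text
clock: 12.98
ee_pos: [557.0, -81.3, 91.8]
eef_rot: [0.107, 1.559, -0.102]
contact_force: [-0.7, -0.4, -0.1]
finger_gap: -0.0
t 12.98 p [557.  -81.3  91.8] F [-0.71 -0.44 -0.07] gap -0.0
shift tool now mm [55.8 -2.3 -3.3] in goal axes [55.8 -2.1 -2.8] turn [ 0.0081  0.0088 -0.0044] deg 0.7 q [-0.29  0.4  -0.24  0.93  0.01 -0.16]
```

```bash
python3 -m pendant '[0,0.010,-0.0015,-0.002,0,0,0, 0,0.014,-0.001,-0.001,0,0,0, 0,0.014,0,-0.0005,0,0,0, 0,0.010,0,0,0,0,0, 0,0.005,0,0,0,0,0, 0,0.001,0,0,0,0,0, 0,0,0,0,0,0,0]'
python3 -c "
from h import *
goto(555.4,-73.5,36,-8.1)"
```

```text
clock: 13.57
ee_pos: [554.1, -79.5, 36.9]
eef_rot: [0.106, 1.558, -0.098]
contact_force: [-0.4, -0.0, 0.6]
finger_gap: 0.0
t 13.57 p [554.1 -79.5  36.9] F [-0.45 -0.03  0.59] gap 0.0
shift tool now mm [1.  6.1 0.5] in goal axes [0.9 6.1 0.4] turn [ 0.0108  0.0105 -0.0058] deg 0.9 q [-0.29  0.44 -0.33  0.79  0.01 -0.16]
```

```bash
python3 -m pendant '[0,0.0001,0.001,0,0,0,0, 0,0.0001,0.001,0,0,0,0, 0,0.0001,0.001,0,0,0,0, 0,0.0001,0.0005,0,0,0,0]'
python3 -m pendant '[0,0.0001,0.0004,0,0,0,0, 0,0.0001,0.0004,0,0,0,0]'
python3 -m pendant '[0,0.0001,0.0004,0,0,0,0, 0,0.0001,0.0004,0,0,0,0]'
python3 -m pendant '[0,0,0.0004,0,0,0,0, 0,0,0.0004,0,0,0,0]'
```

```text
clock: 13.9
ee_pos: [555.6, -75.3, 38.4]
eef_rot: [0.106, 1.555, -0.098]
contact_force: [-0.0, -0.2, 0.1]
finger_gap: 0.1
clock: 14.07
ee_pos: [556.0, -74.4, 38.7]
eef_rot: [0.105, 1.554, -0.098]
contact_force: [0.1, -0.2, 0.4]
finger_gap: -0.0
clock: 14.23
ee_pos: [556.2, -73.6, 38.7]
eef_rot: [0.105, 1.554, -0.098]
contact_force: [-0.7, -1.2, -0.2]
finger_gap: -0.2
clock: 14.4
ee_pos: [556.2, -73.1, 38.7]
eef_rot: [0.105, 1.554, -0.099]
contact_force: [-0.5, -1.6, 0.4]
finger_gap: -0.1
```

```bash
python3 -m pendant '[0,0,0.0004,0,0,0,0, 0,0,0.0004,0,0,0,0]'
python3 -m pendant '[0,0,0.0005,0,0,0,0, 0,0,0.0005,0,0,0,0]'
python3 -m pendant '[0,0,0.0005,0,0,0,0, 0,0,0.0005,0,0,0,0]'
python3 -m pendant '[0,0,0.0005,0,0,0,0, 0,0,0.0005,0,0,0,0]'
```

```text
clock: 14.57
ee_pos: [556.3, -72.6, 38.7]
eef_rot: [0.104, 1.554, -0.1]
contact_force: [-0.9, -2.1, 0.4]
finger_gap: 0.2
clock: 14.73
ee_pos: [556.3, -72.1, 38.7]
eef_rot: [0.104, 1.555, -0.101]
contact_force: [-1.5, -4.5, -0.1]
finger_gap: 0.3
clock: 14.9
ee_pos: [556.4, -71.5, 38.7]
eef_rot: [0.103, 1.555, -0.102]
contact_force: [-1.8, -5.2, 0.9]
finger_gap: 0.1
clock: 15.07
ee_pos: [556.4, -71.1, 38.7]
eef_rot: [0.103, 1.555, -0.104]
contact_force: [-1.2, -5.9, -0.1]
finger_gap: 0.1
```

```bash
python3 -m pendant '[0,0,0.0006,0,0,0,0, 0,0,0.0006,0,0,0,0]'
python3 -m pendant '[0,0,0.0006,0,0,0,0, 0,0,0.0005,0,0,0,0]'
python3 -m pendant '[0,0,0.00055,0,0,0,0, 0,0,0.00055,0,0,0,0, 0,0,0.00055,0,0,0,0]'
python3 -m pendant '[0,0,0.00055,0,0,0,0, 0,0,0.00055,0,0,0,0, 0,0,0.00055,0,0,0,0]'
```

```text
clock: 15.23
ee_pos: [556.4, -70.8, 38.7]
eef_rot: [0.101, 1.555, -0.106]
contact_force: [-1.8, -7.2, -0.1]
finger_gap: 0.3
clock: 15.4
ee_pos: [556.4, -70.7, 38.8]
eef_rot: [0.1, 1.556, -0.109]
contact_force: [-3.0, -8.3, 0.6]
finger_gap: -0.0
clock: 15.65
ee_pos: [556.4, -70.7, 38.8]
eef_rot: [0.098, 1.556, -0.113]
contact_force: [-2.5, -7.3, -0.6]
finger_gap: -0.1
clock: 15.9
ee_pos: [556.4, -70.7, 38.9]
eef_rot: [0.096, 1.557, -0.117]
contact_force: [-2.4, -7.6, 0.6]
finger_gap: 0.3
```

```bash
python3 -m pendant '[0,0,-0.003,0,0,0,0, 0,0,-0.006,0,0,0,0, 0,0,-0.004,0,0,0,0, 0,-0.008,0,0,0,0,0, 0,-0.016,0,0,0,0,0, 0,-0.016,0,0,0,0,0, 0,-0.014,0,0,0,0,0,0,-0.006,0,0,0,0,0]'
python3 -c "
from h import *
goto(504.6,-101.7,95,2.2)"
```

```text
clock: 16.57
ee_pos: [552.8, -82.6, 101.7]
eef_rot: [0.1, 1.559, -0.113]
contact_force: [1.4, -0.2, 0.3]
finger_gap: 0.0
t 16.57 p [552.8 -82.6 101.7] F [ 1.39 -0.23  0.33] gap 0.0
shift tool now mm [  6.5 -25.4 -45.3] in goal axes [  6.7 -17.3 -48.9] turn [-0.1742  0.0089  0.009 ] deg 10.0 q [-0.29  0.38 -0.23  0.94 -0.01 -0.15]
```

```bash
python3 -m pendant '[0.05,0,0,0,-0.087,0.004,0.005, 0.05,0,0,0,-0.087,0.004,0.004, 0.05,0,-0.004,-0.012,0,0,0, 0.05,0,-0.006,-0.016,0,0,0, 0.05,0,-0.004,-0.012,0,0,0, 0.05,0.002,-0.002,-0.006,0,0,0, 0.05,0.001,0,-0.001,0,0,0, 0.05,0,0,0,0,0,0]'
python3 - <<'E'
from h import *
c=vision.read_camera("top");cv2.imwrite("pics/t2.png",cv2.resize(c["image"][125:240,140:325,::-1],None,fx=4.3,fy=4.3,interpolation=cv2.INTER_CUBIC))
c=vision.read_camera("scene");cv2.imwrite("pics/s2.png",cv2.resize(c["image"][130:260,170:350,::-1],None,fx=4.3,fy=4.3,interpolation=cv2.INTER_CUBIC))
goto(504.6,-101.7,28,2.2)
E
```

```text
clock: 17.23
ee_pos: [506.7, -100.4, 101.7]
eef_rot: [-0.036, 1.564, 0.039]
contact_force: [0.4, 0.3, -0.5]
finger_gap: 49.8
t 17.33 p [ 507.2 -100.4  101.8] F [-0.11  0.52  0.02] gap 49.9
shift tool now mm [73.8 -1.3 -3.1] in goal axes [73.8 -1.2 -2.6] turn [ 0.01    0.0065 -0.0015] deg 0.7 q [-0.36  0.32 -0.33  0.91  0.   -0.4 ]
```

View pics/t2.png

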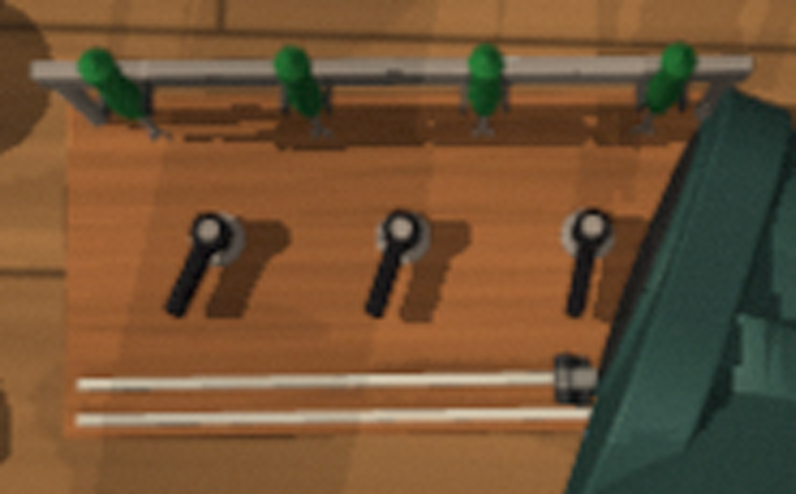

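View pics/s2.png

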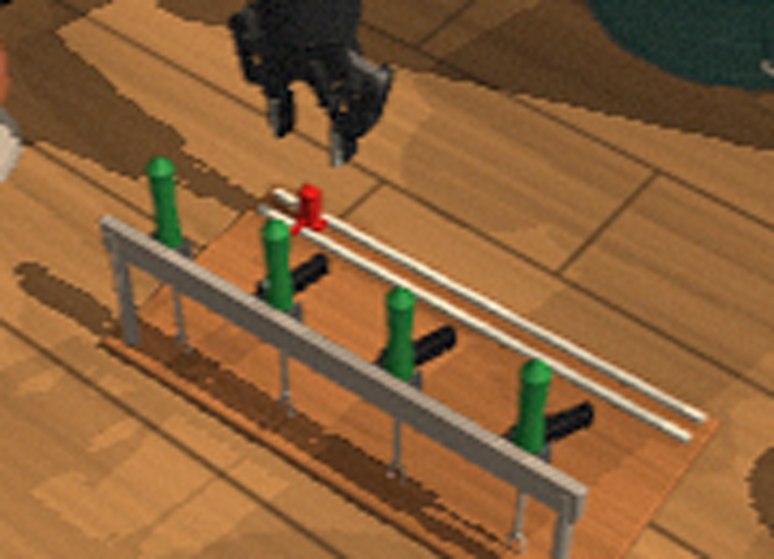

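The left lever's tip moved from (194,318) to (176,315), about 11 mm. The middle tip (376,314) and right tip (577,315) are unchanged, and the gripper is poised over the marker. I descend and grip.

```bash
python3 -m pendant '[0.05,0.010,-0.0012,-0.0015,0,0,0, 0.05,0.014,-0.0005,-0.0015,0,0,0, 0.05,0.014,0,-0.0005,0,0,0, 0.05,0.014,0,0,0,0,0, 0.05,0.010,0,0,0,0,0, 0.05,0.006,0,0,0,0,0, 0.05,0.003,0,0,0,0,0, 0.05,0,0,0,0,0,0]'
python3 -c "
from h import *
goto(504.6,-101.7,28,2.2)"
```

```text
clock: 18.0
ee_pos: [509.7, -101.2, 28.2]
eef_rot: [-0.039, 1.56, 0.041]
contact_force: [-0.9, 0.5, -0.6]
finger_gap: 50.4
t 18.0 p [ 509.7 -101.2   28.2] F [-0.88  0.52 -0.64] gap 50.4
shift tool now mm [ 0.2 -0.3 -5.1] in goal axes [ 0.2 -0.3 -5.1] turn [ 0.0127  0.0105 -0.0008] deg 0.9 q [-0.36  0.4  -0.45  0.72  0.   -0.41]
```

```bash
python3 -m pendant '[0.05,0,0,-0.002,0.006,0.005,0, 0.05,0,0,-0.0025,0.006,0.005,0, 0.05,0,0,-0.001,0,0,0, 0.03,0,0,0,0,0,0, 0.02,0,0,0,0,0,0, 0.014,0,0,0,0,0,0]' 20
python3 -m pendant '[0.01,0,0,0,0,0,0, 0.005,0,0,0,0,0,0, 0.005,0,0,0,0,0,0]'
python3 -c "
from h import *
goto(504.6,-101.7,28,2.2)"
```

```text
clock: 18.5
ee_pos: [505.1, -101.9, 30.3]
eef_rot: [-0.03, 1.568, 0.029]
contact_force: [-1.2, 0.8, 4.5]
finger_gap: 15.7
clock: 18.75
ee_pos: [505.1, -101.9, 30.3]
eef_rot: [-0.03, 1.568, 0.029]
contact_force: [-0.0, 0.8, -0.5]
finger_gap: 15.7
t 18.75 p [ 505.1 -101.9   30.3] F [-0.02  0.77 -0.51] gap 15.7
shift tool now mm [ 2.3  0.2 -0.5] in goal axes [ 2.3  0.2 -0.5] turn [-0.0006  0.0023  0.0007] deg 0.1 q [-0.36  0.39 -0.45  0.73  0.   -0.4 ]
```

```bash
python3 -m pendant '[0.005,0,0.004,0,0,0,0, 0.005,0,0.008,0,0,0,0, 0.005,0,0.012,0,0,0,0, 0.005,0,0.012,0,0,0,0, 0.005,0,0.012,0,0,0,0, 0.005,0,0.012,0,0,0,0, 0.005,0,0.012,0,0,0,0, 0.005,0,0.010,0,0,0,0]'
python3 -c "
from h import *
goto(494.9,164.8,30,2.2)"
```

```text
clock: 19.42
ee_pos: [501.7, -12.5, 30.3]
eef_rot: [-0.03, 1.567, 0.028]
contact_force: [2.5, -1.6, -2.9]
finger_gap: 15.6
t 19.42 p [501.7 -12.5  30.3] F [ 2.47 -1.62 -2.9 ] gap 15.6
shift tool now mm [  0.  177.5  -0.3] in goal axes [  0.3 177.5   0. ] turn [-0.0016  0.0031  0.0017] deg 0.2 q [-0.19  0.37 -0.48  0.71 -0.   -0.22]
```

```bash
python3 -m pendant '[0.005,0,0.012,0,0,0,0, 0.005,0,0.014,0,0,0,0, 0.005,0,0.014,0,0,0,0, 0.005,0,0.014,0,0,0,0, 0.005,0,0.014,0,0,0,0, 0.005,0,0.014,0,0,0,0, 0.005,0,0.014,0,0,0,0, 0.005,0,0.014,0,0,0,0, 0.005,0,0.014,0,0,0,0, 0.005,0,0.012,0,0,0,0, 0.005,0,0.008,0,0,0,0, 0.005,0,0.004,0,0,0,0]'
python3 -c "
from h import *
goto(494.9,164.8,30,2.2)"
```

```text
clock: 20.42
ee_pos: [495.3, 154.9, 30.3]
eef_rot: [-0.035, 1.561, 0.033]
contact_force: [4.1, -2.7, -4.3]
finger_gap: 15.6
t 20.42 p [495.3 154.9  30.3] F [ 4.11 -2.68 -4.31] gap 15.6
shift tool now mm [0.3 9.9 0. ] in goal axes [0.3 9.9 0. ] turn [0.0052 0.0098 0.0017] deg 0.6 q [ 0.15  0.4  -0.44  0.72 -0.    0.1 ]
```

```bash
python3 -m pendant '[0.005,0,0.003,0,0,0,0, 0.005,0,0.003,0,0,0,0, 0.005,0,0.002,0,0,0,0, 0.005,0,0.001,0,0,0,0, 0.005,0,0,0,0,0,0]'
python3 -c "
from h import *
goto(494.9,164.8,30,2.2)"
```

```text
clock: 20.83
ee_pos: [494.9, 165.4, 30.4]
eef_rot: [-0.036, 1.56, 0.033]
contact_force: [3.4, 1.8, -3.5]
finger_gap: 15.4
t 20.83 p [494.9 165.4  30.4] F [ 3.43  1.76 -3.51] gap 15.4
shift tool now mm [ 0.4 -0.6 -0. ] in goal axes [ 0.4 -0.6 -0. ] turn [0.0056 0.0105 0.0015] deg 0.7 q [ 0.17  0.4  -0.44  0.72 -0.    0.12]
```

```bash
python3 -m pendant '[0.02,0,0,0,0,0,0, 0.03,0,0,0,0,0,0, 0.045,0,0,0,0,0,0, 0.045,0,0,0,0,0,0, 0.045,-0.010,0,0,0,0,0, 0.045,-0.020,0,0,0,0,0, 0.045,-0.020,0,0,0,0,0, 0.045,-0.020,0,0,0,0,0,0.045,-0.02,0,0,0,0,0]'
python3 -m pendant '[0.045,0,-0.02,-0.01,0,0,0, 0.045,0,-0.03,-0.01,0,0,0, 0.045,0,-0.03,-0.01,0,0,0, 0.045,0,-0.03,-0.01,0,0,0, 0.045,0,-0.03,-0.01,0,0,0, 0.045,0,-0.03,-0.01,0,0,0, 0.045,0,-0.03,-0.01,0,0,0, 0.045,0,-0.03,-0.01,0,0,0, 0.045,0,-0.03,-0.01,0,0,0, 0.045,0,-0.02,-0.01,0,0,0, 0.045,0,-0.005,0,0,0,0, 0.045,0,0,0,0,0,0]'
python3 - <<'E'
from h import *
c=vision.read_camera("top");cv2.imwrite("pics/t3.png",cv2.resize(c["image"][125:240,140:325,::-1],None,fx=4.3,fy=4.3,interpolation=cv2.INTER_CUBIC))
cv2.imwrite("pics/t3f.png",c["image"][:,:,::-1]);np.savez("pics/t3.npz",**c)
E
```

```text
clock: 21.58
ee_pos: [489.1, 163.7, 119.9]
eef_rot: [-0.035, 1.572, 0.032]
contact_force: [-0.0, -0.4, 0.5]
finger_gap: 44.7
clock: 22.58
ee_pos: [398.4, -136.8, 125.1]
eef_rot: [-0.036, 1.563, 0.035]
contact_force: [0.2, 1.1, -0.4]
finger_gap: 45.0
```

View pics/t3.png

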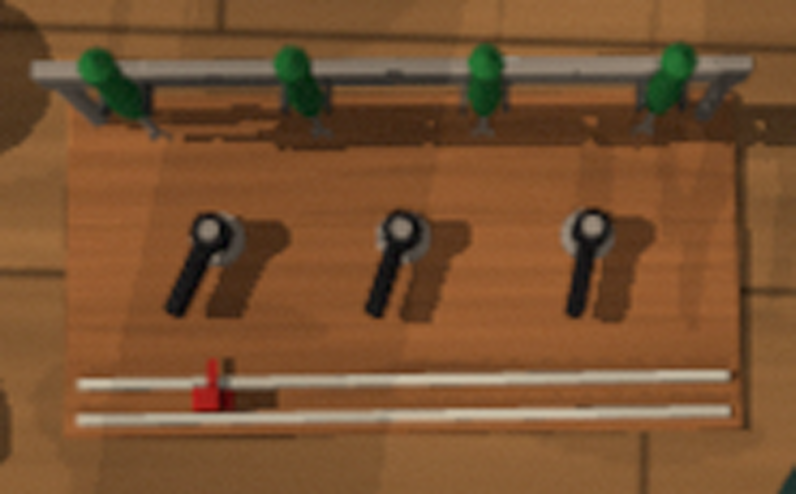

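View pics/t3f.png

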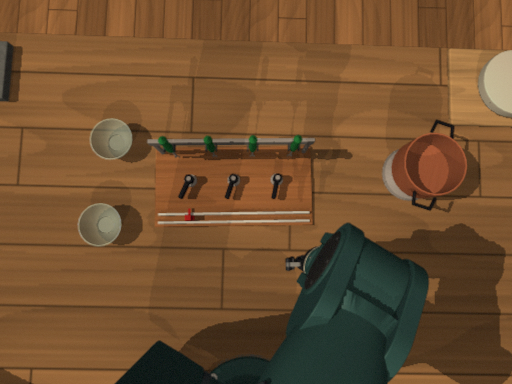

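The marker tab is at (210,398), with its pointer at (213,362), below the left hub at (209,230). The other levers, the bowls and the pot look unmoved. I check this in numbers.

```bash
python3 - <<'E'
from h import *
c=dict(np.load("pics/t3.npz"));i=c["image"].astype(int);a=np.radians(2.2);y=np.array([-np.sin(a),np.cos(a)])
f=lambda u,v,z:ray(c,140+(u+.5)/4.3-.5,125+(v+.5)/4.3-.5,z)[:2]
m,h=f(210,398,52),f(209,230,52);p=f(213,362,22)
print(m.round(1),h.round(1),"tab dy",((m-h)@y).round(2),"pointer dy",((p-h)@y).round(2))
c0=dict(np.load("pics/top0.npz"));d=np.abs(i-c0["image"].astype(int)).max(2)
for n,(r,s) in {"pot":((115,215),(380,475)),"bowls":((110,250),(75,140))}.items(): print(n,"changed px",(d[r[0]:r[1],s[0]:s[1]]>60).sum())
st()
E
```

```text
[495.5 164.1] [595.8 168.7] tab dy -0.69 pointer dy 1.99
pot changed px 0
bowls changed px 0
t 22.63 p [ 398.3 -136.1  125.1] F [ 0.7   0.17 -0.11] gap 44.7
```

```bash
python3 -m pendant '[0.045,0,0,0,0,0,0, 0.045,0,0,0,0,0,0]'; python3 -c "
from plant import job; print(job.hand_in())"
```

```text
clock: 22.8
ee_pos: [398.6, -134.8, 125.0]
eef_rot: [-0.037, 1.563, 0.037]
contact_force: [0.3, -0.7, -0.8]
finger_gap: 44.9
the job is handed in; nothing more can be done
None
```

The left clamp is the loose one. The red marker now points at it, the gripper is clear of everything, and the job is handed in at 22.8 s of the 59 s allowed.

- **Left lever:** it gave way at about 3 N, and I followed it for about 1 cm. In the pictures its tip moved roughly 11 mm.
- **Middle and right levers:** each took about 8 N for over half a second. The highest force I read was about 9.4 N. They only flexed about 3 mm, and their pictures look unchanged.
- **Marker:** I slid it to the left clamp and let go. It lines up to within about 1 mm: the camera puts the tab at -0.7 mm, and the gripper position at release was +0.6 mm. My measurement of the small pointer disagrees somewhat at +2.0 mm, but its height was a guess.
- **Bystanders:** comparing the first and last top-camera pictures showed no change at the pot, burner or bowls.

One limit on these checks: force was only read at the end of each short move, so brief peaks in between were not seen.

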